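# Shim the rocking couscous burner

### The job

The cast-iron gas burner rocks: one of the two feet on its left side, the side towards the wooden shim, does not reach the marble, and you cannot tell which by its height. Slide the shim, thin end first and flat on the marble, in under those feet to feel which one is clear: it stops dead against the foot that stands and slips under the other. Push it under the clear foot until it is snug, without forcing it, let go and leave it there, with everything else left where it stands.

Things in the scene. Friction and masses are not known exactly. Their poses are not given: they have to be found in the camera images.
- shim: Tapered olive-wood shim (long plain wedge), 180 mm long, 34 mm wide, 50 g, loose, flat on the marble: upright sides, top sloping straight from 15 mm thick at the heel to 2 mm at the thin end. Origin: centre of its underside. x points along it to the thin end, z up. It is 11.7 mm thick 45 mm behind the origin (towards the heel), a good place to grip it across its width.
- shim_tip (a point): Middle of the shim's thin end, 1 mm above its underside (90 mm along x from its origin).
- burner: Cast-iron gas boiling ring standing on the marble, too heavy to shift: open frame 300 mm (x) by 280 mm (y), bars 97 to 119 mm high, pan supports up to 130 mm. Origin: on the marble below its centre. y points to its left side, with the two feet to be tested; x runs along that side. Two like legs stand firmly on its right side, where the tap is.
- leg_a: One of the two left legs. Origin: on the marble straight below its foot's centre (axes as the burner's). The foot is a disc 32 mm in diameter, 12 mm thick, 175 mm to the left (y) of the burner's centre, 70 mm ahead or behind (x), 35 mm outside the frame; an 18 mm round leg rises from it and curves in to the frame. Foot and leg do not move. Bare marble all round.
- leg_b: The other left leg, alike; either may be the nearer to the robot. One of the two feet stands on the marble, the other ends 5 to 7 mm above it; the origin lies on the marble for both. The shim slides in from outside, along the burner's -y; it is snug under the clear foot when its tip is 25 to 60 mm past the origin; at the other it stops 16 mm short of it.
- bowl: Blue ceramic bowl, 150 mm wide, 65 mm high, loose; to be left alone. Origin: centre of its underside.
- jar: Glass spice jar with a twist cap, 60 mm wide, 95 mm high, loose; to be left alone. Origin: centre of its underside.
- ladle: Stainless ladle lying on the marble, 315 mm long, up to 35 mm high, loose; to be left alone. Origin: on the marble below the middle of its length; x points to its bowl.
Not all that is in view belongs to the job. There is more than one size of the shim; the job needs the smaller.

How it is judged:
By the outcome, as a careful person would: the job done as asked, in the order asked, and still so for the second after the job is handed in, with the robot touching nothing.
It also fails if it takes over 54 s, if anything falls off the work surface, if the arm or the gripper's body presses on something with over 40 N, if the wrist force passes 120 N, or if a joint passes its speed limit or range.

### The arm

A 6-joint arm with a two-finger parallel gripper is mounted at the origin on the work surface. World frame = base frame: x ahead of the robot, y to its left, z up, the work surface at z = 0. Lengths are in mm, angles in rad, forces in N, time in s.
With the tool pointing down it reaches from about 250 to 800 mm from the base axis. Payload 3.9 kg.
Tool frame: the origin (TCP) lies on the front face of the gripper's body, between the roots of the fingers; the fingertips stand 73 mm ahead of it and the grasp point (between the pads) lies 54 mm ahead of it (robot.tcp_to_tips is the distance from the TCP to the fingertips, in mm); z points along the fingers, y is the line along which they close (so a half turn about z gives the same grasp; the last joint's range is limited). The gripper opens to 85 mm and grips with 20 to 120 N. Pads are 22 mm wide; open, the fingers measure 114 mm over their backs; the gripper's body (76 mm by 85 mm) begins 54 mm behind the grasp point. The pads swing forward as they close: fully open they stand 13 mm farther back than shut.
Start: joints at [1.323, 0.26, -0.138, 1.173, 0, 1.571], TCP at [128.764, 508.955, 303.904] pointing down, gripper open.
Joint ranges: [-2.78, 2.78], [-0.83, 1.72], [-1.28, 1.37], [-1.9, 2.12], [-1.57, 1.48], [-3.14, 3.14]. Speed limits (rad/s): [2.57, 2.57, 3.14, 3.14, 3.14, 3.14].

### API

Orientations are given as a 3x3 rotation matrix whose columns are the frame's x, y, z axes.
In Python, from rig import robot, optics, finish_job gives the robot as it stands. The module is installed in compiled form; this text tells all that it offers.
- The arm moves only by the tool apply_moves, never from a script. Its argument "targets" is a list of rows, each an object of numbers: "x", "y", "z": the shift along the tool's x, y, z in cm; "rx", "ry", "rz": the turn, a rotation vector about the tool's x, y, z in degrees; "hand": the opening, from -1 (shut) to 1 (fully open). In form: [{"x": .., "y": .., "z": .., "rx": .., "ry": .., "rz": .., "hand": ..}, ...]. A call has 1 to 10 rows; each row shifts and turns the commanded pose from where the row before left it, along the tool's axes as they then stand; what a row does not reach is not made up. A row lasts 1/12 s, in which the tool goes at most 41.7 mm and 7.16 degrees, less where a joint would pass 70% of its speed; a pose out of reach is approached as far as the arm can. A call with a gripper value outside its range is refused whole. The fingers move at their own pace and stop on an object; "force" is the grip in N (left out, the last holds). Time passes only in rows, so rows that do not move let the fingers close. It gives the time, the measured TCP pose, the force, the opening and the grip force at its end, in the units of the state.
- robot.read_state(): the state, without advancing time (a new reading comes with each control period).
- optics.read_camera(name): name is "scene" or "side" or "wrist"; returns a dict with "color" (384x512x3 uint8, blue, green, red), "camera_matrix" (3x3 intrinsics, pixels), "k1" (the pictures are not rectified: a ray, as slopes to the right and down, at radius r is drawn at 1 + k1 r^2 times it, then the intrinsics apply), "R" (3x3) and "t" (3): a world point X has camera coordinates R X + t. Camera axes: x right, y down, z forward; pixel columns grow to the right and rows downward; lengths in mm; the calibration is good to about 2 mm. A picture is of the moment at which its call begins. There is no depth.
- finish_job(): hands the job in; it is judged then, once.
The state is a dict: "clock": time; "q": joint angles; "dq": joint speeds; "effort": joint torques, N m; "eef_pos": TCP position; "eef_rot": TCP orientation; "contact_force": force on the tool from outside, world axes, zero at the start; "torque": the same for the moment, N m; "finger_gap": opening from 0.0 (shut) to 1.0 (fully open); "grasp_force": force on a finger pad.
Only numpy, scipy, OpenCV 4.12 (cv2) and the standard library are available. Lean on these libraries where they do the work, as an engineer would, in place of code of your own. Each camera call takes 0.05 s, during which the arm holds its last target. There are 200 camera calls.

## Working session

There is one attempt and no reset: what is moved stays moved. The work goes in short steps, Python scripts to look and compute and a tool call to move; the robot and the scene stay as the last step left them, time stands still between calls to the robot, and variables do not carry over. Pictures are saved under pics/ and viewed, at most 10 in all, crops included, and the job is handed in when it is done.

Besides the shell and the picture viewer there is one more tool, called by a JSON object that holds its "name" and its "arguments". apply_moves: Moves the arm, as the interface text tells. Its arguments: {"type":"object","properties":{"targets":{"type":"array"},"force":{"type":"number"}},"required":["targets"]}

```bash
mkdir -p pics; cat > h.py <<'E'
import numpy as np, cv2
from rig import robot, optics
def save(n,f):
    d=optics.read_camera(n); cv2.imwrite(f"pics/{f}.png",d["color"]); np.savez(f"pics/{f}.npz",**d); return d
def load(f): return dict(np.load(f"pics/{f}.npz"))
def ray(d,u,v):
    K=d["camera_matrix"]; k=float(d["k1"])
    p=np.array([(u-K[0,2])/K[0,0],(v-K[1,2])/K[1,1]]); s=p.copy()
    for _ in range(30): s=p/(1+k*(s@s))
    R=d["R"]; return -R.T@d["t"], R.T@np.r_[s,1]
def onz(d,u,v,z=0):
    c,r=ray(d,u,v); return c+r*(z-c[2])/r[2]
def tri(obs):
    A=np.zeros((3,3));b=np.zeros(3)
    for d,u,v in obs:
        c,r=ray(d,u,v); r=r/np.linalg.norm(r); P=np.eye(3)-np.outer(r,r); A+=P;b+=P@c
    return np.linalg.solve(A,b)
def proj(d,X):
    p=d["R"]@np.asarray(X,float)+d["t"]; s=p[:2]/p[2]; s=s*(1+float(d["k1"])*(s@s)); K=d["camera_matrix"]
    return np.array([K[0,0]*s[0]+K[0,2],K[1,1]*s[1]+K[1,2]])
E
python3 - <<'E'
from h import *
a=save("scene","s0");b=save("side","d0");c=save("wrist","w0")
s=robot.read_state();print(s)
for d in(a,b,c):print(d["camera_matrix"],d["k1"],-d["R"].T@d["t"])
cv2.imwrite("pics/all0.png",np.hstack([cv2.resize(x["color"],(400,300)) for x in(b,c)]))
cv2.imwrite("pics/s0b.png",cv2.resize(a["color"],(800,600)))
E
```

```text
{'clock': 0.15, 'q': array([ 1.32300913e+00,  2.60545209e-01, -1.39059949e-01,  1.17268057e+00,
        1.68802398e-06,  1.57080910e+00]), 'dq': array([ 3.79547668e-05, -1.15977215e-03,  4.83994730e-03, -8.10077945e-04,
        2.10198014e-03,  1.07143604e-03]), 'effort': array([-5.04447380e-04, -4.06005514e+01,  2.54166806e+01,  1.26812275e-02,
       -4.19367393e-05, -2.03399111e-06]), 'eef_pos': array([128.66272768, 508.57782442, 303.25452618]), 'eef_rot': array([[-9.69454371e-01,  2.45271458e-01, -3.66925891e-04],
       [ 2.45271732e-01,  9.69453296e-01, -1.44349660e-03],
       [ 1.66899837e-06, -1.48940064e-03, -9.99998891e-01]]), 'contact_force': array([-0.32848794,  0.22791683,  0.10600116]), 'torque': array([ 0.02744026, -0.03273806,  0.04027095]), 'grasp_force': 0.0, 'finger_gap': 1.0014022976356594}
[[423.29297097   0.         253.08638672]
 [  0.         423.29297097 190.78676979]
 [  0.           0.           1.        ]] -0.0024127761759908453 [ 886.56548126 -309.30325152  963.01934454]
[[469.46525403   0.         252.39996661]
 [  0.         469.46525403 199.40590626]
 [  0.           0.           1.        ]] -0.062207499666115426 [-189.14146007 1207.57368428  783.05969217]
[[330.8018196    0.         254.96042328]
 [  0.         330.8018196  191.86471882]
 [  0.           0.           1.        ]] -0.08739061149196005 [ 60.87227204 526.73488155 373.34382451]
```

View pics/s0b.png

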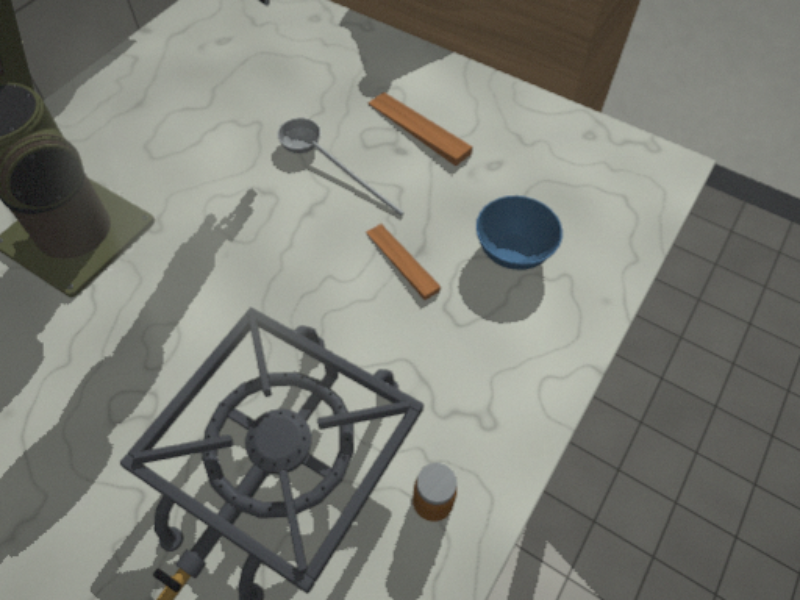

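View pics/all0.png

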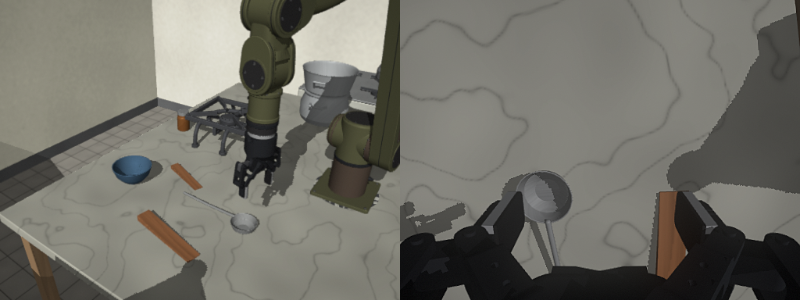

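The scene view shows the small shim around (402,262) of 800x600, with the burner feet near (310,340) and (385,380), the bowl at (518,232) and the ladle at (340,170). The large shim at (420,128) is the decoy. Next I'll look at close crops.

```bash
python3 - <<'E'
from h import *
a=load("s0");b=load("d0")
ca=a["color"][130:270,160:300]; cb=b["color"][110:270,160:380]
A=cv2.resize(ca,None,fx=4,fy=4,interpolation=cv2.INTER_CUBIC)
cv2.imwrite("pics/ca.png",A)
cv2.imwrite("pics/cb.png",cv2.resize(b["color"][120:250,200:340],None,fx=4,fy=4,interpolation=cv2.INTER_CUBIC))
for n,d in(("s",a),("d",b)):
    h=cv2.cvtColor(d["color"],cv2.COLOR_BGR2HSV)
    m=cv2.inRange(h,(4,90,60),(20,255,255))
    for c in cv2.findContours(m,0,2)[0]:
        if cv2.contourArea(c)<100: continue
        q=cv2.approxPolyDP(c,2,True)[:,0]
        print(n,cv2.contourArea(c),[(int(u),int(v),onz(d,u,v,0)[:2].round().astype(int).tolist()) for u,v in q])
E
```

```text
s 217.0 [(265, 311, [764, -59]), (265, 323, [779, -82]), (269, 330, [794, -90]), (282, 332, [821, -78]), (286, 329, [825, -68]), (291, 315, [819, -35]), (286, 322, [817, -55]), (275, 323, [797, -70]), (269, 319, [781, -70])]
s 618.5 [(235, 148, [446, 290]), (272, 191, [610, 224]), (280, 186, [620, 249]), (280, 182, [613, 260]), (244, 144, [459, 316])]
s 866.5 [(236, 66, [259, 571]), (291, 105, [497, 521]), (301, 96, [504, 570]), (246, 59, [268, 617])]
s 6212.0 [(220, 3, [21, 818]), (231, 7, [69, 820]), (234, 0, [54, 861]), (233, 5, [68, 834]), (238, 6, [87, 839]), (236, 9, [91, 820]), (249, 15, [150, 817]), (253, 14, [159, 830]), (261, 20, [201, 817]), (267, 12, [195, 868]), (271, 15, [216, 861]), (266, 22, [222, 817]), (270, 21, [231, 830]), (271, 24, [243, 818]), (273, 21, [240, 836]), (274, 25, [254, 819]), (293, 33, [333, 818]), (296, 31, [336, 833]), (300, 36, [361, 817]), (303, 34, [364, 832]), (307, 39, [389, 817]), (315, 40, [415, 827]), (348, 56, [546, 816]), (349, 52, [540, 836]), (351, 56, [554, 822]), (354, 55, [560, 832]), (354, 58, [567, 819]), (365, 63, [608, 817]), (3
[... 1380 characters left out ...]
 [79, 877]), (237, 5, [81, 842]), (236, 0, [61, 865]), (229, 0, [39, 851]), (231, 1, [49, 850]), (227, 3, [43, 832]), (226, 0, [30, 845]), (220, 0, [11, 832])]
d 1562.5 [(27, 303, [750, 840]), (54, 382, [495, 940]), (76, 383, [456, 915]), (60, 328, [612, 842])]
d 1623.5 [(176, 276, [524, 551]), (176, 281, [510, 566]), (238, 334, [272, 619]), (241, 335, [265, 617]), (255, 325, [257, 574]), (191, 269, [512, 507])]
d 415.5 [(219, 212, [631, 241]), (219, 215, [620, 255]), (247, 241, [466, 318]), (258, 239, [446, 292]), (229, 210, [613, 213])]
d 218.5 [(227, 148, [916, -164]), (227, 164, [824, -46]), (230, 167, [799, -33]), (240, 166, [773, -61]), (241, 155, [829, -142]), (236, 149, [880, -177])]
```

View pics/ca.png

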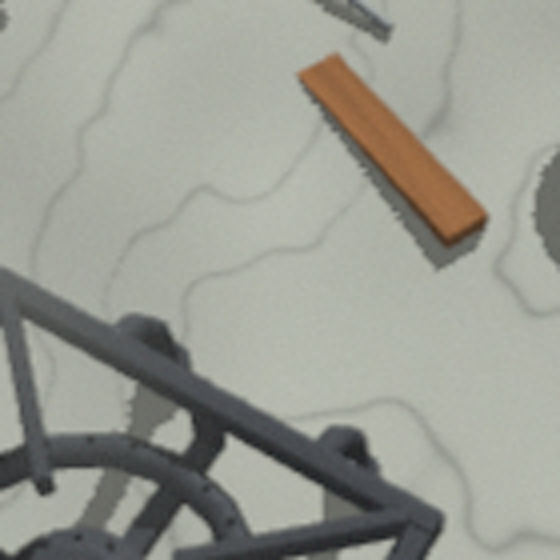

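View pics/cb.png

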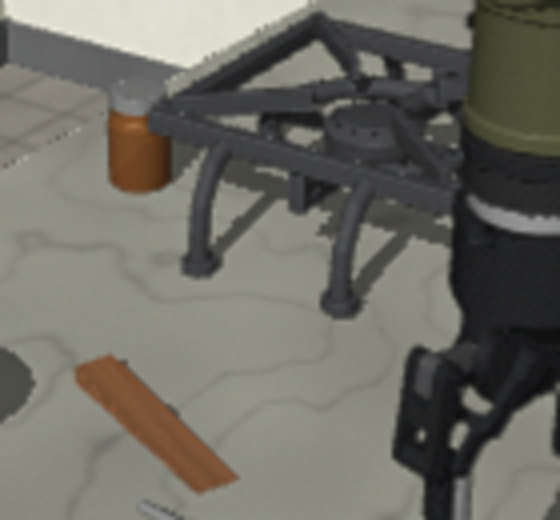

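The crops show the shim's heel at the (615,240) end and its tip towards (455,304) on the marble. In the side image the two left feet are at about (250,188) and (285,198).

```bash
python3 - <<'E'
from h import *
from scipy.optimize import least_squares
a=load("s0");b=load("d0")
sc=[(160.5,198),(269.5,259),(196,374.5),(78,295.5)]
P=np.array([onz(a,u,v,119)[:2] for u,v in sc]);print(P.round(1))
for i in range(4):print(np.linalg.norm(P[i]-P[(i+1)%4]))
# side view cross-check of height, corner
print("tri corner",tri([(a,*sc[1]),(b,239.5,147)]))
# feet rays
for u,v in((250.2,186),(285.3,196)): print([onz(b,u,v,z)[:2].round(1).tolist() for z in(6,9,12)])
# shim corners: bottom-ish (heel top z15, tip top z2)
for nm,s,d,z in(("tipL",(235,148),(258,239),2),("tipR",(244,144),(247,241),2),("heelA",(272,189),(229,210),15),("heelB",(280,183),(219,212.),15)):
    print(nm,tri([(a,*s),(b,*d)]).round(1),onz(a,*s,z).round(1),onz(b,*d,z).round(1))
E
```

```text
[[ 437.     0.8]
 [ 728.7    9.3]
 [ 734.5 -259.3]
 [ 443.9 -269.9]]
291.8548181865442
268.58770866144556
290.8628040598869
270.6928900640939
tri corner [725.46639194   8.58431508 115.58894156]
[[643.8, 53.7], [640.6, 58.2], [637.4, 62.6]]
[[508.0, 43.0], [505.3, 47.5], [502.6, 52.0]]
tipL [445.7 290.5  -0.7] [446.6 288.5   2. ] [443.9 293.9   2. ]
tipR [462.2 317.2   0.9] [460.1 314.5   2. ] [464.  320.3   2. ]
heelA [607.  223.7   7.4] [610.9 220.9  15. ] [597.2 232.3  15. ]
heelB [618.9 252.7  10.1] [618.9 248.7  15. ] [615.4 259.6  15. ]
```

```bash
python3 - <<'E'
from h import *
a=load("s0")
cv2.imwrite("pics/cs.png",cv2.resize(a["color"][190:384,65:285],None,fx=3,fy=3,interpolation=cv2.INTER_CUBIC))
E
```

```text
(no output)
```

View pics/cs.png

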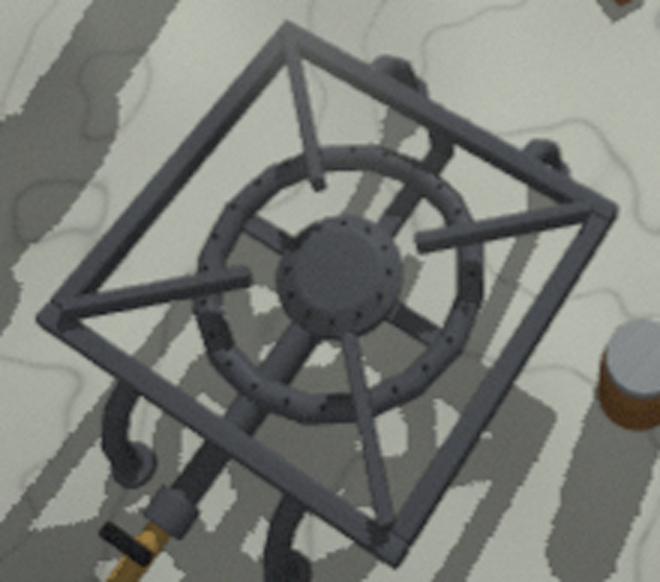

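The burner frame's corners in this crop are at (288,22), (614,208), (397,565) and (40,318), and both left legs emerge beyond the upper-right bar. I'll move over the shim's grip point and measure again there.

{"name": "apply_moves", "arguments": {"targets": [{"x":-3.1,"y":-0.86,"z":0.3},{"x":-3.1,"y":-0.86,"z":0.3},{"x":-3.1,"y":-0.86,"z":0.3},{"x":-3.1,"y":-0.86,"z":0.3},{"x":-3.1,"y":-0.86,"z":0.3},{"x":-3.1,"y":-0.86,"z":0.3},{"x":-3.1,"y":-0.86,"z":0.3},{"x":-3.1,"y":-0.86,"z":0.3}]}}

```text
validation failed for argument at $.ta...
```

{"name": "apply_moves", "arguments": {"targets": [{"x":-3.1,"y":-0.86},{"x":-3.1,"y":-0.86},{"x":-3.1,"y":-0.86},{"x":-3.1,"y":-0.86},{"x":-3.1,"y":-0.86},{"x":-3.1,"y":-0.86},{"x":-3.1,"y":-0.86,"rz":4.1,"hand":0.3},{"x":-3.1,"y":-0.86,"rz":4.1},{"hand":0.3},{"hand":0.3}]}}

```text
validation failed for argument at $.ta...
```

```bash
python3 - <<'E'
from h import *
w=save("wrist","w1");s=robot.read_state();print(s["clock"],s["eef_pos"],s["eef_rot"].round(4),s["finger_gap"],robot.tcp_to_tips)
a=load("s0")
P=np.array([onz(a,u,v,119)[:2] for u,v in((161,197.3),(269.7,259.3),(197.3,378.3),(78.3,296))])
c=P.mean(0);ex=(P[1]-P[0]+P[2]-P[3]);ex/=np.linalg.norm(ex);ey=np.array([-ex[1],ex[0]])
print(P.round(),c,ex,[(c+175*ey+k*ex).round(1) for k in(-70,70)])
h=cv2.cvtColor(w["color"],cv2.COLOR_BGR2HSV)
m=cv2.inRange(h,(4,90,50),(20,255,255))
for q in cv2.findContours(m,0,2)[0]:
    if cv2.contourArea(q)<300: continue
    q=cv2.approxPolyDP(q,2.5,True)[:,0]
    print([(int(u),int(v),onz(w,u,v,2)[:2].round().tolist(),onz(w,u,v,15)[:2].round().tolist()) for u,v in q])
E
```

```text
0.2 [128.69227617 508.64825871 303.35951836] [[-9.695e-01  2.453e-01 -3.000e-04]
 [ 2.453e-01  9.695e-01 -1.200e-03]
 [-0.000e+00 -1.200e-03 -1.000e+00]] 0.9969038221390583 72.6
[[ 437.    3.]
 [ 729.    9.]
 [ 740. -263.]
 [ 445. -270.]] [ 587.93543594 -130.41520812] [0.99974914 0.0223978 ] [array([514.,  43.]), array([654. ,  46.1])]
[(355, 245, [261.0, 603.0], [254.0, 600.0]), (332, 245, [254.0, 575.0], [247.0, 574.0]), (329, 352, [416.0, 543.0], [404.0, 543.0]), (340, 357, [429.0, 557.0], [416.0, 556.0]), (364, 329, [390.0, 596.0], [379.0, 594.0]), (365, 316, [369.0, 601.0], [358.0, 598.0]), (350, 283, [313.0, 589.0], [304.0, 586.0])]
```

View pics/w1.png

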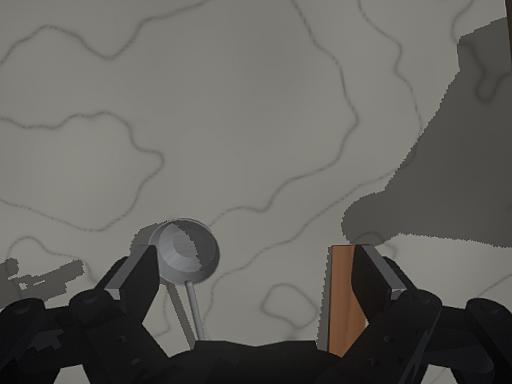

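The move was refused, and this view is unchanged: the ladle at (185,255) and the big shim at (350,300). Every row probably needs all seven keys, so I'll resend it that way.

{"name": "apply_moves", "arguments": {"targets": [{"x":-3.1,"y":-0.86,"z":0.3,"rx":0,"ry":0,"rz":0,"hand":1},{"x":-3.1,"y":-0.86,"z":0.3,"rx":0,"ry":0,"rz":0,"hand":1},{"x":-3.1,"y":-0.86,"z":0.3,"rx":0,"ry":0,"rz":0,"hand":1},{"x":-3.1,"y":-0.86,"z":0.3,"rx":0,"ry":0,"rz":0,"hand":1},{"x":-3.1,"y":-0.86,"z":0.3,"rx":0,"ry":0,"rz":0,"hand":1},{"x":-3.1,"y":-0.86,"z":0.3,"rx":0,"ry":0,"rz":0,"hand":1},{"x":-3.1,"y":-0.86,"z":0.3,"rx":0,"ry":0,"rz":0,"hand":1},{"x":-3.1,"y":-0.86,"z":0.3,"rx":0,"ry":0,"rz":0,"hand":1}]}}

```text
clock: 0.87
eef_pos: [353.4, 380.3, 279.7]
eef_rot: [[-0.969, 0.245, -0.0], [0.245, 0.969, -0.0], [0.0, -0.0, -1.0]]
contact_force: [0.0, 0.5, -0.6]
finger_gap: 1.003
grasp_force: 0.0
```

{"name": "apply_moves", "arguments": {"targets": [{"x":-3.1,"y":-0.86,"z":0,"rx":0,"ry":0,"rz":0,"hand":0.3},{"x":-3.1,"y":-0.86,"z":0,"rx":0,"ry":0,"rz":0,"hand":0.3},{"x":-3.1,"y":-0.86,"z":0,"rx":0,"ry":0,"rz":0,"hand":0.3},{"x":-3.1,"y":-0.86,"z":0,"rx":0,"ry":0,"rz":0,"hand":0.3},{"x":-3.1,"y":-0.86,"z":0,"rx":0,"ry":0,"rz":0,"hand":0.3},{"x":-3.1,"y":-0.86,"z":0,"rx":0,"ry":0,"rz":0,"hand":0.3},{"x":-3.1,"y":-0.86,"z":0,"rx":0,"ry":0,"rz":4.1,"hand":0.3},{"x":-3.1,"y":-0.86,"z":0,"rx":0,"ry":0,"rz":4.1,"hand":0.3},{"x":0,"y":0,"z":0,"rx":0,"ry":0,"rz":0,"hand":0.3}]}}

```text
clock: 1.62
eef_pos: [579.2, 248.8, 279.0]
eef_rot: [[-0.922, 0.388, 0.003], [0.388, 0.922, -0.002], [-0.003, -0.0, -1.0]]
contact_force: [0.3, 0.9, -0.6]
finger_gap: 0.653
grasp_force: 0.0
```

```bash
python3 - <<'E'
from h import *
w=save("wrist","w1");s=robot.read_state();print(s["clock"],s["eef_pos"],s["eef_rot"].round(4),s["finger_gap"],robot.tcp_to_tips, -w["R"].T@w["t"])
h=cv2.cvtColor(w["color"],cv2.COLOR_BGR2HSV)
m=cv2.inRange(h,(4,90,50),(20,255,255))
for q in cv2.findContours(m,0,2)[0]:
    if cv2.contourArea(q)<300: continue
    q=cv2.approxPolyDP(q,2.5,True)[:,0]
    print([(int(u),int(v),onz(w,u,v,2)[:2].round().tolist(),onz(w,u,v,15)[:2].round().tolist()) for u,v in q])
E
```

```text
1.6667 [576.86140435 250.07910855 279.01811826] [[-9.231e-01  3.846e-01  0.000e+00]
 [ 3.846e-01  9.231e-01 -5.000e-04]
 [-2.000e-04 -4.000e-04 -1.000e+00]] 0.649940231209007 72.6 [514.53858697 276.97968992 349.01718132]
[(240, 21, [443.0, 291.0], [446.0, 291.0]), (244, 201, [613.0, 222.0], [609.0, 224.0]), (275, 200, [625.0, 254.0], [621.0, 255.0]), (274, 21, [456.0, 322.0], [458.0, 320.0])]
```

View pics/w1.png

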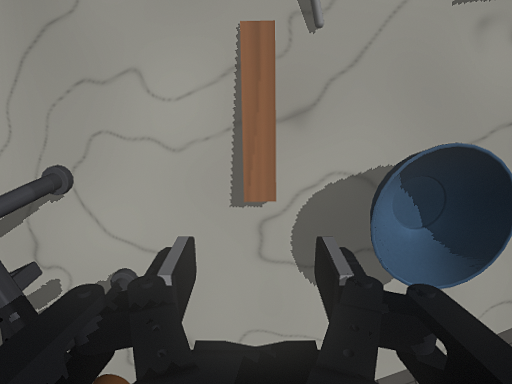

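The wrist view shows the shim at (240–275, 21–201), one foot at (58,180), and the bowl on the right with its rim starting at column 370. I'll compute the heights, the feet and the bowl clearance.

```bash
python3 - <<'E'
from h import *
a=load("s0");b=load("d0");w=load("w1")
for n,x,y in(("tipL",(235,148),(240,21)),("tipR",(244,144),(274,21)),("heelL",(272,189),(244,201)),("heelR",(280,183),(275,200))):
    print(n,tri([(a,*x),(w,*y)]).round(1))
for f in((250.2,186),(285.3,196)):print("foot",tri([(b,*f),(w,60,180)]).round(1))
print([onz(w,60,180,z)[:2].round(1) for z in(6,12,18)])
print("bowl rim L",onz(w,370,215,65),"scene",onz(a,331,148,55), onz(a,305,145,65))
E
```

```text
tipL [442.8 291.8  -3.8]
tipR [453.7 323.4 -12. ]
heelL [610.  223.5  10.9]
heelR [619.8 253.   11.3]
foot [532.  154.3 110.1]
foot [509.8  42.1   4.2]
[array([510.7,  44.7]), array([510.8,  48.7]), array([510.8,  52.8])]
bowl rim L [652.57582893 333.9758386   65.        ] scene [687.94408302 396.7733422   55.        ] [626.9808548  359.95678139  65.        ]
```

{"name": "apply_moves", "arguments": {"targets": [{"x":0.43,"y":0.45,"z":3.4,"rx":0,"ry":0,"rz":-0.6,"hand":0.1},{"x":0,"y":0,"z":3.4,"rx":0,"ry":0,"rz":0,"hand":0.1},{"x":0,"y":0,"z":3.4,"rx":0,"ry":0,"rz":0,"hand":0.1},{"x":0,"y":0,"z":3.4,"rx":0,"ry":0,"rz":0,"hand":0.1},{"x":0,"y":0,"z":3.4,"rx":0,"ry":0,"rz":0,"hand":0.1},{"x":0,"y":0,"z":2.4,"rx":0,"ry":0,"rz":0,"hand":0.1},{"x":0,"y":0,"z":0.8,"rx":0,"ry":0,"rz":0,"hand":0.1},{"x":0,"y":0,"z":0,"rx":0,"ry":0,"rz":0,"hand":0.1}]}}

```text
clock: 2.33
eef_pos: [569.8, 257.4, 75.4]
eef_rot: [[-0.929, 0.37, -0.006], [0.37, 0.929, -0.002], [0.004, -0.004, -1.0]]
contact_force: [0.2, 0.2, -0.3]
finger_gap: 0.55
grasp_force: 0.0
```

```bash
python3 - <<'E'
from h import *
w=save("wrist","w2");s=robot.read_state();print(s["clock"],s["eef_pos"],s["contact_force"],s["finger_gap"])
E
```

```text
2.3833 [571.33522757 257.9997372   77.51258695] [ 0.11223017 -0.72505443  0.35179907] 0.5520375385316574
```

View pics/w2.png

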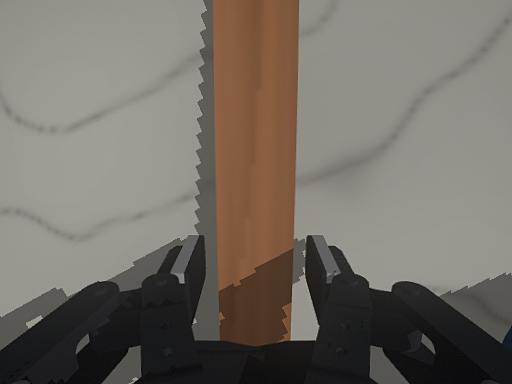

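The shim (columns 215–299) sits centred between the pads (about 200 and 312). Closing now.

{"name": "apply_moves", "arguments": {"targets": [{"x":0,"y":0,"z":0,"rx":0,"ry":0,"rz":0,"hand":-0.5},{"x":0,"y":0,"z":0,"rx":0,"ry":0,"rz":0,"hand":-0.5},{"x":0,"y":0,"z":0,"rx":0,"ry":0,"rz":0,"hand":-0.5},{"x":0,"y":0,"z":0,"rx":0,"ry":0,"rz":0,"hand":-0.5},{"x":0,"y":0,"z":0,"rx":0,"ry":0,"rz":0,"hand":-0.5},{"x":0,"y":0,"z":0,"rx":0,"ry":0,"rz":0,"hand":-0.5}], "force": 40}}

```text
clock: 2.88
eef_pos: [573.7, 258.5, 80.1]
eef_rot: [[-0.929, 0.371, 0.004], [0.371, 0.929, 0.002], [-0.003, 0.003, -1.0]]
contact_force: [-1.4, 0.8, 7.6]
finger_gap: 0.379
grasp_force: 40.4
```

{"name": "apply_moves", "arguments": {"targets": [{"x":0,"y":0,"z":-2,"rx":0,"ry":0,"rz":0,"hand":-0.5},{"x":0,"y":0,"z":-4,"rx":0,"ry":0,"rz":0,"hand":-0.5},{"x":0,"y":0,"z":0,"rx":0,"ry":0,"rz":-7,"hand":-0.5},{"x":0,"y":0,"z":0,"rx":0,"ry":0,"rz":-7,"hand":-0.5},{"x":0,"y":0,"z":0,"rx":0,"ry":0,"rz":-7,"hand":-0.5},{"x":0,"y":0,"z":0,"rx":0,"ry":0,"rz":-7,"hand":-0.5},{"x":0,"y":0,"z":0,"rx":0,"ry":0,"rz":-7,"hand":-0.5},{"x":0,"y":0,"z":0,"rx":0,"ry":0,"rz":-7,"hand":-0.5},{"x":0,"y":0,"z":0,"rx":0,"ry":0,"rz":-7,"hand":-0.5},{"x":0,"y":0,"z":0,"rx":0,"ry":0,"rz":-7,"hand":-0.5}]}}

```text
clock: 3.72
eef_pos: [572.5, 257.7, 138.3]
eef_rot: [[-0.824, -0.567, 0.001], [-0.567, 0.824, 0.0], [-0.001, -0.0, -1.0]]
contact_force: [-0.3, -0.2, -0.7]
finger_gap: 0.379
grasp_force: 39.8
```

{"name": "apply_moves", "arguments": {"targets": [{"x":0,"y":0,"z":0,"rx":0,"ry":0,"rz":-7,"hand":-0.5},{"x":0,"y":0,"z":0,"rx":0,"ry":0,"rz":-7,"hand":-0.5},{"x":0,"y":0,"z":0,"rx":0,"ry":0,"rz":-7,"hand":-0.5},{"x":0,"y":0,"z":0,"rx":0,"ry":0,"rz":-7,"hand":-0.5},{"x":0,"y":0,"z":0,"rx":0,"ry":0,"rz":-7,"hand":-0.5},{"x":0,"y":0,"z":0,"rx":0,"ry":0,"rz":-7,"hand":-0.5},{"x":0,"y":0,"z":0,"rx":0,"ry":0,"rz":-7,"hand":-0.5},{"x":0,"y":0,"z":0,"rx":0,"ry":0,"rz":-7,"hand":-0.5},{"x":0,"y":0,"z":0,"rx":0,"ry":0,"rz":0,"hand":-0.5},{"x":0,"y":0,"z":0,"rx":0,"ry":0,"rz":0,"hand":-0.5}]}}

```text
clock: 4.55
eef_pos: [572.5, 257.7, 138.2]
eef_rot: [[0.0, -1.0, 0.0], [-1.0, -0.0, 0.0], [-0.0, -0.0, -1.0]]
contact_force: [0.3, -0.0, 0.5]
finger_gap: 0.378
grasp_force: 39.9
```

```bash
python3 - <<'E'
from h import *
w=save("wrist","w3");s=robot.read_state();print(s["clock"],s["eef_pos"],s["eef_rot"].round(4),s["contact_force"],s["finger_gap"])
E
```

```text
4.6 [572.45064876 257.73518673 138.1456396 ] [[ 6.e-04 -1.e+00  3.e-04]
 [-1.e+00 -6.e-04  1.e-04]
 [-1.e-04 -3.e-04 -1.e+00]] [ 0.58191084  0.67681959 -0.68871635] 0.3778396112114265
```

View pics/w3.png

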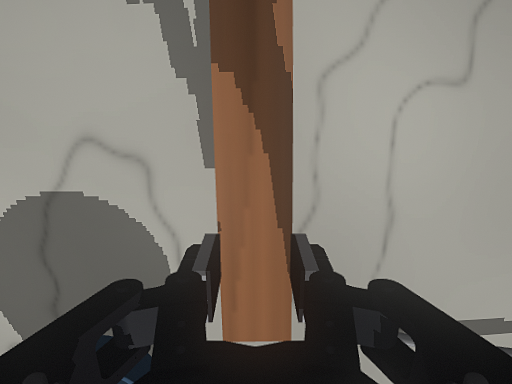

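The shim is held straight, pointing along −y, and the ladle handle's tip shows at right (450–512, 322). I'll work out where the ladle and shim tip are.

```bash
python3 - <<'E'
from h import *
a=load("s0");b=load("d0");w=load("w3")
print("ladle end w3",onz(w,450,322,10), "scene",onz(a,256.5,138,8),"bowl end",onz(a,190,86,20))
d=save("scene","s3");e=save("side","d3")
for n,x in(("s",d),("d",e)):
    m=cv2.inRange(cv2.cvtColor(x["color"],cv2.COLOR_BGR2HSV),(4,90,50),(20,255,255))
    for q in cv2.findContours(m,0,2)[0]:
        if 150<cv2.contourArea(q)<1000: print(n,cv2.approxPolyDP(q,2,True)[:,0].tolist(),[onz(x,*p,62)[:2].round().tolist() for p in cv2.approxPolyDP(q,2,True)[:,0].tolist()])
E
```

```text
ladle end w3 [427.92064955 345.85431018  10.        ] scene [480.91796072 348.46985808   8.        ] bowl end [202.75577245 401.14081369  20.        ]
s [[265, 311], [265, 324], [273, 332], [286, 329], [291, 315], [286, 322], [275, 323], [268, 318]] [[772.0, -75.0], [787.0, -99.0], [809.0, -103.0], [829.0, -84.0], [823.0, -53.0], [822.0, -71.0], [803.0, -85.0], [785.0, -85.0]]
s [[269, 151], [236, 199], [245, 204], [268, 173], [272, 158]] [[556.0, 292.0], [565.0, 121.0], [592.0, 121.0], [591.0, 230.0], [574.0, 277.0]]
```

{"name": "apply_moves", "arguments": {"targets": [{"x":1.2,"y":3.3,"z":0,"rx":0,"ry":0,"rz":0,"hand":-0.5},{"x":1.2,"y":3.3,"z":0,"rx":0,"ry":0,"rz":-1.3,"hand":-0.5},{"x":0,"y":0,"z":2.5,"rx":0,"ry":0,"rz":0,"hand":-0.5},{"x":0,"y":0,"z":2,"rx":0,"ry":0,"rz":0,"hand":-0.5},{"x":0,"y":0,"z":0.8,"rx":0,"ry":0,"rz":0,"hand":-0.5},{"x":0,"y":0,"z":0.2,"rx":0,"ry":0,"rz":0,"hand":-0.5},{"x":0,"y":0,"z":0,"rx":0,"ry":0,"rz":0,"hand":-0.5},{"x":0,"y":0,"z":0,"rx":0,"ry":0,"rz":0,"hand":-0.5}]}}

```text
clock: 5.37
eef_pos: [507.5, 233.9, 83.6]
eef_rot: [[0.026, -1.0, 0.001], [-1.0, -0.026, 0.001], [-0.001, -0.001, -1.0]]
contact_force: [-0.2, -0.0, -0.6]
finger_gap: 0.381
grasp_force: 39.9
```

{"name": "apply_moves", "arguments": {"targets": [{"x":0,"y":0,"z":0.2,"rx":0,"ry":0,"rz":0,"hand":-0.5},{"x":0,"y":0,"z":0,"rx":0,"ry":0,"rz":0,"hand":-0.5},{"x":0,"y":0,"z":0,"rx":0,"ry":0,"rz":0,"hand":-0.5}]}}

```text
clock: 5.62
eef_pos: [507.0, 233.8, 81.4]
eef_rot: [[0.026, -1.0, 0.001], [-1.0, -0.026, 0.0], [-0.0, -0.001, -1.0]]
contact_force: [0.3, 0.2, -1.3]
finger_gap: 0.379
grasp_force: 39.9
```

{"name": "apply_moves", "arguments": {"targets": [{"x":0,"y":0,"z":0.1,"rx":0,"ry":0,"rz":0,"hand":-0.5},{"x":0,"y":0,"z":0,"rx":0,"ry":0,"rz":0,"hand":-0.5},{"x":0,"y":0,"z":0,"rx":0,"ry":0,"rz":0,"hand":-0.5}]}}

```text
clock: 5.87
eef_pos: [506.8, 233.6, 80.2]
eef_rot: [[0.026, -1.0, 0.001], [-1.0, -0.026, 0.0], [-0.0, -0.001, -1.0]]
contact_force: [1.0, 0.8, 0.7]
finger_gap: 0.378
grasp_force: 40.0
```

{"name": "apply_moves", "arguments": {"targets": [{"x":0,"y":0,"z":0.05,"rx":0,"ry":0,"rz":0,"hand":-0.5},{"x":0,"y":0,"z":0,"rx":0,"ry":0,"rz":0,"hand":-0.5},{"x":0,"y":0,"z":0,"rx":0,"ry":0,"rz":0,"hand":-0.5}]}}

```text
clock: 6.12
eef_pos: [506.8, 233.6, 80.1]
eef_rot: [[0.026, -1.0, 0.001], [-1.0, -0.026, 0.0], [-0.0, -0.001, -1.0]]
contact_force: [-0.4, -1.0, 5.6]
finger_gap: 0.378
grasp_force: 40.6
```

```bash
python3 - <<'E'
from h import *
d=save("scene","s4");e=save("side","d4")
for n,x in(("s",d),("d",e)):
    m=cv2.inRange(cv2.cvtColor(x["color"],cv2.COLOR_BGR2HSV),(4,90,50),(20,255,255))
    for q in cv2.findContours(m,0,2)[0]:
        if 60<cv2.contourArea(q)<1000: 
            p=cv2.approxPolyDP(q,2,True)[:,0].tolist();print(n,p,[onz(x,*t,2)[:2].round().tolist() for t in p])
E
```

```text
s [[265, 311], [265, 323], [269, 330], [282, 332], [286, 329], [291, 315], [286, 322], [275, 323], [268, 318]] [[765.0, -60.0], [779.0, -83.0], [794.0, -91.0], [821.0, -79.0], [825.0, -69.0], [819.0, -36.0], [817.0, -55.0], [798.0, -71.0], [779.0, -70.0]]
s [[242, 161], [211, 205], [219, 210], [245, 176]] [[489.0, 261.0], [499.0, 99.0], [525.0, 98.0], [523.0, 224.0]]
s [[261, 70], [261, 84], [291, 105], [300, 98], [301, 94]] [[339.0, 598.0], [373.0, 545.0], [498.0, 519.0], [506.0, 559.0], [500.0, 576.0]]
d [[254, 215], [239, 228], [248, 232], [254, 227]] [[528.0, 194.0], [523.0, 280.0], [488.0, 282.0], [489.0, 250.0]]
d [[278, 206], [271, 204], [269, 210], [262, 215], [262, 220]] [[496.0, 106.0], [522.0, 108.0], [507.0, 143.0], [508.0, 180.0], [492.0, 204.0]]
d [[227, 148], [227, 164], [230, 167], [238, 167], [239, 154], [236, 149]] [[913.0, -160.0], [822.0, -43.0], [797.0, -29.0], [772.0, -47.0], [838.0, -142.0], [877.0, -173.0]]
```

The tip is at (511,99) and in line with the near foot (511,44). Next I slide it in.

{"name": "apply_moves", "arguments": {"targets": [{"x":0.8,"y":0,"z":-0.03,"rx":0,"ry":0,"rz":0,"hand":-0.5},{"x":0.8,"y":0,"z":0,"rx":0,"ry":0,"rz":0,"hand":-0.5},{"x":0.8,"y":0,"z":0,"rx":0,"ry":0,"rz":0,"hand":-0.5},{"x":0.4,"y":0,"z":0,"rx":0,"ry":0,"rz":0,"hand":-0.5},{"x":0,"y":0,"z":0,"rx":0,"ry":0,"rz":0,"hand":-0.5}]}}

```text
clock: 6.63
eef_pos: [507.6, 204.4, 80.1]
eef_rot: [[0.025, -1.0, 0.001], [-1.0, -0.025, -0.0], [0.0, -0.001, -1.0]]
contact_force: [0.3, 0.8, 5.4]
finger_gap: 0.377
grasp_force: 40.6
```

{"name": "apply_moves", "arguments": {"targets": [{"x":0.15,"y":0,"z":0,"rx":0,"ry":0,"rz":0,"hand":-0.5},{"x":0.15,"y":0,"z":0,"rx":0,"ry":0,"rz":0,"hand":-0.5},{"x":0.1,"y":0,"z":0,"rx":0,"ry":0,"rz":0,"hand":-0.5},{"x":0,"y":0,"z":0,"rx":0,"ry":0,"rz":0,"hand":-0.5}]}}

```text
clock: 6.97
eef_pos: [507.7, 201.9, 80.1]
eef_rot: [[0.026, -1.0, 0.001], [-1.0, -0.026, 0.001], [-0.001, -0.001, -1.0]]
contact_force: [-0.2, 3.6, 5.2]
finger_gap: 0.38
grasp_force: 40.6
```

{"name": "apply_moves", "arguments": {"targets": [{"x":0.1,"y":0,"z":0,"rx":0,"ry":0,"rz":0,"hand":-0.5},{"x":0.1,"y":0,"z":0,"rx":0,"ry":0,"rz":0,"hand":-0.5},{"x":0,"y":0,"z":0,"rx":0,"ry":0,"rz":0,"hand":-0.5}]}}

```text
clock: 7.22
eef_pos: [507.8, 200.1, 80.1]
eef_rot: [[0.027, -1.0, 0.001], [-1.0, -0.027, 0.002], [-0.002, -0.001, -1.0]]
contact_force: [-0.4, 3.8, 5.6]
finger_gap: 0.378
grasp_force: 40.6
```

{"name": "apply_moves", "arguments": {"targets": [{"x":0.1,"y":0,"z":0,"rx":0,"ry":0,"rz":0,"hand":-0.5},{"x":0.1,"y":0,"z":0,"rx":0,"ry":0,"rz":0,"hand":-0.5},{"x":0,"y":0,"z":0,"rx":0,"ry":0,"rz":0,"hand":-0.5}]}}

```text
clock: 7.47
eef_pos: [507.9, 198.1, 80.1]
eef_rot: [[0.027, -1.0, 0.001], [-1.0, -0.027, 0.002], [-0.001, -0.001, -1.0]]
contact_force: [0.0, 3.2, 5.3]
finger_gap: 0.377
grasp_force: 40.6
```

{"name": "apply_moves", "arguments": {"targets": [{"x":0.1,"y":0,"z":0,"rx":0,"ry":0,"rz":0,"hand":-0.5},{"x":0.1,"y":0,"z":0,"rx":0,"ry":0,"rz":0,"hand":-0.5},{"x":0,"y":0,"z":0,"rx":0,"ry":0,"rz":0,"hand":-0.5}]}}

```text
clock: 7.72
eef_pos: [507.9, 196.1, 80.0]
eef_rot: [[0.027, -1.0, 0.001], [-1.0, -0.027, 0.001], [-0.001, -0.001, -1.0]]
contact_force: [-0.6, 3.5, 5.3]
finger_gap: 0.381
grasp_force: 40.6
```

{"name": "apply_moves", "arguments": {"targets": [{"x":0.1,"y":0,"z":0,"rx":0,"ry":0,"rz":0,"hand":-0.5},{"x":0.1,"y":0,"z":0,"rx":0,"ry":0,"rz":0,"hand":-0.5},{"x":0,"y":0,"z":0,"rx":0,"ry":0,"rz":0,"hand":-0.5}]}}

```text
clock: 7.97
eef_pos: [508.0, 194.1, 80.1]
eef_rot: [[0.027, -1.0, 0.001], [-1.0, -0.027, 0.001], [-0.001, -0.001, -1.0]]
contact_force: [-0.6, 3.8, 6.3]
finger_gap: 0.379
grasp_force: 40.6
```

{"name": "apply_moves", "arguments": {"targets": [{"x":0.1,"y":0,"z":0,"rx":0,"ry":0,"rz":0,"hand":-0.5},{"x":0,"y":0,"z":0,"rx":0,"ry":0,"rz":0,"hand":-0.5}]}}

```text
clock: 8.13
eef_pos: [508.0, 193.1, 80.0]
eef_rot: [[0.027, -1.0, 0.001], [-1.0, -0.027, 0.002], [-0.001, -0.001, -1.0]]
contact_force: [0.5, 3.7, 4.9]
finger_gap: 0.378
grasp_force: 40.6
```

{"name": "apply_moves", "arguments": {"targets": [{"x":0.1,"y":0,"z":0,"rx":0,"ry":0,"rz":0,"hand":-0.5},{"x":0,"y":0,"z":0,"rx":0,"ry":0,"rz":0,"hand":-0.5}]}}

```text
clock: 8.3
eef_pos: [508.0, 192.1, 80.0]
eef_rot: [[0.027, -1.0, 0.001], [-1.0, -0.027, 0.002], [-0.002, -0.001, -1.0]]
contact_force: [0.2, 4.3, 5.7]
finger_gap: 0.378
grasp_force: 40.6
```

{"name": "apply_moves", "arguments": {"targets": [{"x":0.1,"y":0,"z":0,"rx":0,"ry":0,"rz":0,"hand":-0.5},{"x":0.1,"y":0,"z":0,"rx":0,"ry":0,"rz":0,"hand":-0.5},{"x":0,"y":0,"z":0,"rx":0,"ry":0,"rz":0,"hand":-0.5}]}}

```text
clock: 8.55
eef_pos: [508.1, 190.1, 80.0]
eef_rot: [[0.027, -1.0, 0.001], [-1.0, -0.027, 0.001], [-0.001, -0.001, -1.0]]
contact_force: [-0.2, 3.7, 5.2]
finger_gap: 0.378
grasp_force: 40.6
```

{"name": "apply_moves", "arguments": {"targets": [{"x":0.1,"y":0,"z":0,"rx":0,"ry":0,"rz":0,"hand":-0.5},{"x":0,"y":0,"z":0,"rx":0,"ry":0,"rz":0,"hand":-0.5}]}}

```text
clock: 8.72
eef_pos: [508.1, 189.1, 80.0]
eef_rot: [[0.027, -1.0, 0.001], [-1.0, -0.027, 0.001], [-0.001, -0.001, -1.0]]
contact_force: [-0.5, 3.7, 5.0]
finger_gap: 0.379
grasp_force: 40.6
```

{"name": "apply_moves", "arguments": {"targets": [{"x":0.1,"y":0,"z":0,"rx":0,"ry":0,"rz":0,"hand":-0.5},{"x":0,"y":0,"z":0,"rx":0,"ry":0,"rz":0,"hand":-0.5}]}}

```text
clock: 8.88
eef_pos: [508.1, 188.1, 80.1]
eef_rot: [[0.027, -1.0, 0.001], [-1.0, -0.027, 0.002], [-0.001, -0.001, -1.0]]
contact_force: [-0.3, 4.2, 5.0]
finger_gap: 0.38
grasp_force: 40.6
```

{"name": "apply_moves", "arguments": {"targets": [{"x":0.15,"y":0,"z":0,"rx":0,"ry":0,"rz":0,"hand":-0.5},{"x":0.15,"y":0,"z":0,"rx":0,"ry":0,"rz":0,"hand":-0.5},{"x":0,"y":0,"z":0,"rx":0,"ry":0,"rz":0,"hand":-0.5}]}}

```text
clock: 9.13
eef_pos: [508.2, 185.0, 80.1]
eef_rot: [[0.027, -1.0, 0.001], [-1.0, -0.027, 0.001], [-0.001, -0.001, -1.0]]
contact_force: [-0.6, 3.7, 5.3]
finger_gap: 0.381
grasp_force: 40.6
```

{"name": "apply_moves", "arguments": {"targets": [{"x":0.15,"y":0,"z":0,"rx":0,"ry":0,"rz":0,"hand":-0.5},{"x":0.15,"y":0,"z":0,"rx":0,"ry":0,"rz":0,"hand":-0.5},{"x":0,"y":0,"z":0,"rx":0,"ry":0,"rz":0,"hand":-0.5}]}}

```text
clock: 9.38
eef_pos: [508.3, 182.0, 80.0]
eef_rot: [[0.027, -1.0, 0.001], [-1.0, -0.027, 0.001], [-0.001, -0.001, -1.0]]
contact_force: [0.0, 3.1, 5.4]
finger_gap: 0.375
grasp_force: 40.6
```

```bash
python3 - <<'E'
from h import *
x=save("side","d5");s=robot.read_state();print(s["eef_pos"],s["contact_force"])
m=cv2.inRange(cv2.cvtColor(x["color"],cv2.COLOR_BGR2HSV),(4,90,50),(20,255,255))
for q in cv2.findContours(m,0,2)[0]:
    if 30<cv2.contourArea(q)<1000:
        p=cv2.approxPolyDP(q,2,True)[:,0].tolist();print(p,[onz(x,*t,2)[:2].round().tolist() for t in p])
cv2.imwrite("pics/d5c.png",cv2.resize(x["color"][150:250,200:330],None,fx=6,fy=6,interpolation=cv2.INTER_CUBIC))
E
```

```text
[508.26358872 182.01324152  80.04771128] [-0.45821635  3.30134637  5.09436675]
[[263, 207], [251, 216], [249, 221], [257, 224], [264, 218]] [[533.0, 138.0], [533.0, 205.0], [521.0, 231.0], [491.0, 231.0], [493.0, 191.0]]
[[286, 199], [280, 198], [271, 208], [271, 212]] [[499.0, 53.0], [519.0, 58.0], [508.0, 129.0], [495.0, 149.0]]
[[227, 148], [227, 164], [230, 167], [240, 166], [242, 155], [237, 153], [236, 149]] [[913.0, -160.0], [822.0, -43.0], [797.0, -29.0], [771.0, -58.0], [823.0, -141.0], [851.0, -145.0], [877.0, -173.0]]
```

View pics/d5c.png

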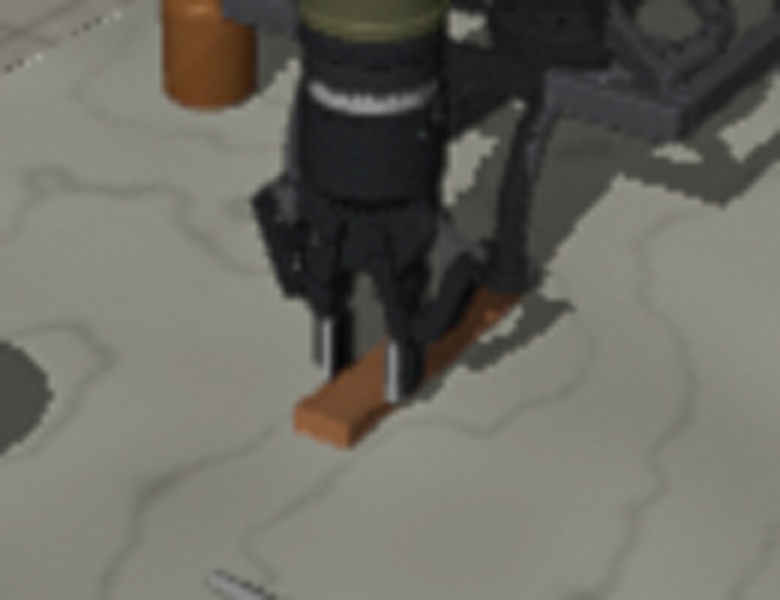

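The shim (300–515, 290–440 in the crop) runs in under the near foot at (505,285), in line with it and without being stopped. So the near foot is the clear one. I'll keep going until it's snug.

{"name": "apply_moves", "arguments": {"targets": [{"x":0.25,"y":0,"z":0,"rx":0,"ry":0,"rz":0,"hand":-0.5},{"x":0.25,"y":0,"z":0,"rx":0,"ry":0,"rz":0,"hand":-0.5},{"x":0.25,"y":0,"z":0,"rx":0,"ry":0,"rz":0,"hand":-0.5},{"x":0.25,"y":0,"z":0,"rx":0,"ry":0,"rz":0,"hand":-0.5},{"x":0,"y":0,"z":0,"rx":0,"ry":0,"rz":0,"hand":-0.5}]}}

```text
clock: 9.85
eef_pos: [508.5, 171.8, 80.1]
eef_rot: [[0.026, -1.0, 0.001], [-1.0, -0.026, 0.001], [-0.001, -0.001, -1.0]]
contact_force: [0.2, 2.9, 5.5]
finger_gap: 0.378
grasp_force: 40.6
```

{"name": "apply_moves", "arguments": {"targets": [{"x":0.2,"y":0,"z":0,"rx":0,"ry":0,"rz":0,"hand":-0.5},{"x":0.2,"y":0,"z":0,"rx":0,"ry":0,"rz":0,"hand":-0.5},{"x":0.2,"y":0,"z":0,"rx":0,"ry":0,"rz":0,"hand":-0.5},{"x":0.2,"y":0,"z":0,"rx":0,"ry":0,"rz":0,"hand":-0.5},{"x":0,"y":0,"z":0,"rx":0,"ry":0,"rz":0,"hand":-0.5}]}}

```text
clock: 10.27
eef_pos: [508.7, 163.9, 80.1]
eef_rot: [[0.026, -1.0, 0.001], [-1.0, -0.026, 0.001], [-0.001, -0.001, -1.0]]
contact_force: [0.1, 2.7, 5.5]
finger_gap: 0.378
grasp_force: 40.6
```

{"name": "apply_moves", "arguments": {"targets": [{"x":0.15,"y":0,"z":0,"rx":0,"ry":0,"rz":0,"hand":-0.5},{"x":0.15,"y":0,"z":0,"rx":0,"ry":0,"rz":0,"hand":-0.5},{"x":0,"y":0,"z":0,"rx":0,"ry":0,"rz":0,"hand":-0.5}]}}

```text
clock: 10.52
eef_pos: [508.8, 161.0, 80.1]
eef_rot: [[0.027, -1.0, 0.001], [-1.0, -0.027, 0.001], [-0.001, -0.001, -1.0]]
contact_force: [0.4, 3.3, 6.5]
finger_gap: 0.377
grasp_force: 40.6
```

{"name": "apply_moves", "arguments": {"targets": [{"x":0.1,"y":0,"z":0,"rx":0,"ry":0,"rz":0,"hand":-0.5},{"x":0.1,"y":0,"z":0,"rx":0,"ry":0,"rz":0,"hand":-0.5},{"x":0,"y":0,"z":0,"rx":0,"ry":0,"rz":0,"hand":-0.5}]}}

```text
clock: 10.77
eef_pos: [508.8, 159.1, 80.0]
eef_rot: [[0.027, -1.0, 0.001], [-1.0, -0.027, 0.001], [-0.001, -0.001, -1.0]]
contact_force: [-0.5, 4.2, 5.4]
finger_gap: 0.372
grasp_force: 40.6
```

{"name": "apply_moves", "arguments": {"targets": [{"x":0.1,"y":0,"z":0,"rx":0,"ry":0,"rz":0,"hand":-0.5},{"x":0.1,"y":0,"z":0,"rx":0,"ry":0,"rz":0,"hand":-0.5},{"x":0.1,"y":0,"z":0,"rx":0,"ry":0,"rz":0,"hand":-0.5},{"x":0,"y":0,"z":0,"rx":0,"ry":0,"rz":0,"hand":-0.5}]}}

```text
clock: 11.1
eef_pos: [508.9, 156.1, 80.0]
eef_rot: [[0.027, -1.0, 0.001], [-1.0, -0.027, 0.002], [-0.002, -0.001, -1.0]]
contact_force: [-0.0, 3.0, 5.2]
finger_gap: 0.379
grasp_force: 40.6
```

{"name": "apply_moves", "arguments": {"targets": [{"x":0.1,"y":0,"z":0,"rx":0,"ry":0,"rz":0,"hand":-0.5},{"x":0.1,"y":0,"z":0,"rx":0,"ry":0,"rz":0,"hand":-0.5},{"x":0,"y":0,"z":0,"rx":0,"ry":0,"rz":0,"hand":-0.5}]}}

```text
clock: 11.35
eef_pos: [509.0, 154.1, 80.1]
eef_rot: [[0.027, -1.0, 0.001], [-1.0, -0.027, 0.002], [-0.002, -0.001, -1.0]]
contact_force: [-0.4, 3.8, 5.6]
finger_gap: 0.377
grasp_force: 40.6
```

{"name": "apply_moves", "arguments": {"targets": [{"x":0.1,"y":0,"z":0,"rx":0,"ry":0,"rz":0,"hand":-0.5},{"x":0.1,"y":0,"z":0,"rx":0,"ry":0,"rz":0,"hand":-0.5},{"x":0,"y":0,"z":0,"rx":0,"ry":0,"rz":0,"hand":-0.5}]}}

```text
clock: 11.6
eef_pos: [509.0, 152.1, 80.0]
eef_rot: [[0.027, -1.0, 0.001], [-1.0, -0.027, 0.002], [-0.002, -0.001, -1.0]]
contact_force: [0.1, 5.1, 5.4]
finger_gap: 0.381
grasp_force: 40.6
```

{"name": "apply_moves", "arguments": {"targets": [{"x":0.1,"y":0,"z":0,"rx":0,"ry":0,"rz":0,"hand":-0.5},{"x":0,"y":0,"z":0,"rx":0,"ry":0,"rz":0,"hand":-0.5}]}}

```text
clock: 11.77
eef_pos: [509.0, 151.1, 80.1]
eef_rot: [[0.027, -1.0, 0.001], [-1.0, -0.027, 0.002], [-0.002, -0.001, -1.0]]
contact_force: [-0.2, 3.7, 5.8]
finger_gap: 0.378
grasp_force: 40.6
```

{"name": "apply_moves", "arguments": {"targets": [{"x":0.1,"y":0,"z":0,"rx":0,"ry":0,"rz":0,"hand":-0.5},{"x":0,"y":0,"z":0,"rx":0,"ry":0,"rz":0,"hand":-0.5}]}}

```text
clock: 11.93
eef_pos: [509.1, 150.1, 80.0]
eef_rot: [[0.027, -1.0, 0.001], [-1.0, -0.027, 0.002], [-0.002, -0.001, -1.0]]
contact_force: [-1.1, 3.7, 5.7]
finger_gap: 0.381
grasp_force: 40.6
```

{"name": "apply_moves", "arguments": {"targets": [{"x":0.1,"y":0,"z":0,"rx":0,"ry":0,"rz":0,"hand":-0.5},{"x":0,"y":0,"z":0,"rx":0,"ry":0,"rz":0,"hand":-0.5}]}}

```text
clock: 12.1
eef_pos: [509.1, 149.1, 80.0]
eef_rot: [[0.027, -1.0, 0.001], [-1.0, -0.027, 0.002], [-0.002, -0.001, -1.0]]
contact_force: [0.1, 3.6, 5.8]
finger_gap: 0.379
grasp_force: 40.6
```

{"name": "apply_moves", "arguments": {"targets": [{"x":0.1,"y":0,"z":0,"rx":0,"ry":0,"rz":0,"hand":-0.5},{"x":0.1,"y":0,"z":0,"rx":0,"ry":0,"rz":0,"hand":-0.5},{"x":0,"y":0,"z":0,"rx":0,"ry":0,"rz":0,"hand":-0.5}]}}

```text
clock: 12.35
eef_pos: [509.1, 147.1, 80.1]
eef_rot: [[0.027, -1.0, 0.001], [-1.0, -0.027, 0.002], [-0.002, -0.001, -1.0]]
contact_force: [0.6, 4.1, 5.6]
finger_gap: 0.376
grasp_force: 40.6
```

{"name": "apply_moves", "arguments": {"targets": [{"x":0.1,"y":0,"z":0,"rx":0,"ry":0,"rz":0,"hand":-0.5},{"x":0.1,"y":0,"z":0,"rx":0,"ry":0,"rz":0,"hand":-0.5},{"x":0,"y":0,"z":0,"rx":0,"ry":0,"rz":0,"hand":-0.5}]}}

```text
clock: 12.6
eef_pos: [509.2, 145.1, 80.1]
eef_rot: [[0.027, -1.0, 0.001], [-1.0, -0.027, 0.002], [-0.002, -0.001, -1.0]]
contact_force: [0.0, 2.9, 5.4]
finger_gap: 0.378
grasp_force: 40.6
```

{"name": "apply_moves", "arguments": {"targets": [{"x":0.1,"y":0,"z":0,"rx":0,"ry":0,"rz":0,"hand":-0.5},{"x":0,"y":0,"z":0,"rx":0,"ry":0,"rz":0,"hand":-0.5}]}}

```text
clock: 12.77
eef_pos: [509.2, 144.1, 80.0]
eef_rot: [[0.027, -1.0, 0.001], [-1.0, -0.027, 0.002], [-0.002, -0.001, -1.0]]
contact_force: [0.1, 4.3, 6.2]
finger_gap: 0.376
grasp_force: 40.6
```

{"name": "apply_moves", "arguments": {"targets": [{"x":0.1,"y":0,"z":0,"rx":0,"ry":0,"rz":0,"hand":-0.5},{"x":0,"y":0,"z":0,"rx":0,"ry":0,"rz":0,"hand":-0.5}]}}

```text
clock: 12.93
eef_pos: [509.3, 143.1, 80.1]
eef_rot: [[0.027, -1.0, 0.001], [-1.0, -0.027, 0.002], [-0.002, -0.001, -1.0]]
contact_force: [0.9, 4.5, 5.5]
finger_gap: 0.38
grasp_force: 40.6
```

{"name": "apply_moves", "arguments": {"targets": [{"x":0.1,"y":0,"z":0,"rx":0,"ry":0,"rz":0,"hand":-0.5},{"x":0.1,"y":0,"z":0,"rx":0,"ry":0,"rz":0,"hand":-0.5},{"x":0,"y":0,"z":0,"rx":0,"ry":0,"rz":0,"hand":-0.5}]}}

```text
clock: 13.18
eef_pos: [509.3, 141.1, 80.1]
eef_rot: [[0.027, -1.0, 0.001], [-1.0, -0.027, 0.002], [-0.002, -0.001, -1.0]]
contact_force: [0.6, 3.5, 5.3]
finger_gap: 0.377
grasp_force: 40.6
```

{"name": "apply_moves", "arguments": {"targets": [{"x":0.1,"y":0,"z":0,"rx":0,"ry":0,"rz":0,"hand":-0.5},{"x":0,"y":0,"z":0,"rx":0,"ry":0,"rz":0,"hand":-0.5}]}}

```text
clock: 13.35
eef_pos: [509.3, 140.1, 80.1]
eef_rot: [[0.027, -1.0, 0.001], [-1.0, -0.027, 0.002], [-0.002, -0.001, -1.0]]
contact_force: [0.9, 3.2, 5.2]
finger_gap: 0.378
grasp_force: 40.6
```

{"name": "apply_moves", "arguments": {"targets": [{"x":0.1,"y":0,"z":0,"rx":0,"ry":0,"rz":0,"hand":-0.5},{"x":0,"y":0,"z":0,"rx":0,"ry":0,"rz":0,"hand":-0.5}]}}

```text
clock: 13.52
eef_pos: [509.3, 139.1, 80.0]
eef_rot: [[0.027, -1.0, 0.001], [-1.0, -0.027, 0.002], [-0.002, -0.001, -1.0]]
contact_force: [-0.4, 3.7, 5.9]
finger_gap: 0.379
grasp_force: 40.6
```

{"name": "apply_moves", "arguments": {"targets": [{"x":0.1,"y":0,"z":0,"rx":0,"ry":0,"rz":0,"hand":-0.5},{"x":0,"y":0,"z":0,"rx":0,"ry":0,"rz":0,"hand":-0.5}]}}

```text
clock: 13.68
eef_pos: [509.4, 138.1, 80.0]
eef_rot: [[0.027, -1.0, 0.001], [-1.0, -0.027, 0.002], [-0.002, -0.001, -1.0]]
contact_force: [-0.4, 4.1, 6.3]
finger_gap: 0.38
grasp_force: 40.6
```

{"name": "apply_moves", "arguments": {"targets": [{"x":0.1,"y":0,"z":0,"rx":0,"ry":0,"rz":0,"hand":-0.5},{"x":0,"y":0,"z":0,"rx":0,"ry":0,"rz":0,"hand":-0.5}]}}

```text
clock: 13.85
eef_pos: [509.4, 137.2, 80.0]
eef_rot: [[0.027, -1.0, 0.001], [-1.0, -0.027, 0.002], [-0.002, -0.001, -1.0]]
contact_force: [0.1, 4.0, 5.4]
finger_gap: 0.378
grasp_force: 40.6
```

{"name": "apply_moves", "arguments": {"targets": [{"x":0.1,"y":0,"z":0,"rx":0,"ry":0,"rz":0,"hand":-0.5},{"x":0,"y":0,"z":0,"rx":0,"ry":0,"rz":0,"hand":-0.5}]}}

```text
clock: 14.02
eef_pos: [509.4, 136.2, 80.0]
eef_rot: [[0.027, -1.0, 0.001], [-1.0, -0.027, 0.002], [-0.002, -0.001, -1.0]]
contact_force: [-0.7, 4.2, 4.9]
finger_gap: 0.376
grasp_force: 40.6
```

{"name": "apply_moves", "arguments": {"targets": [{"x":0.1,"y":0,"z":0,"rx":0,"ry":0,"rz":0,"hand":-0.5},{"x":0,"y":0,"z":0,"rx":0,"ry":0,"rz":0,"hand":-0.5}]}}

```text
clock: 14.18
eef_pos: [509.4, 135.2, 80.0]
eef_rot: [[0.027, -1.0, 0.001], [-1.0, -0.027, 0.002], [-0.002, -0.001, -1.0]]
contact_force: [0.3, 3.5, 6.4]
finger_gap: 0.376
grasp_force: 40.6
```

{"name": "apply_moves", "arguments": {"targets": [{"x":0.1,"y":0,"z":0,"rx":0,"ry":0,"rz":0,"hand":-0.5},{"x":0,"y":0,"z":0,"rx":0,"ry":0,"rz":0,"hand":-0.5}]}}

```text
clock: 14.35
eef_pos: [509.4, 134.2, 80.0]
eef_rot: [[0.027, -1.0, 0.001], [-1.0, -0.027, 0.002], [-0.002, -0.001, -1.0]]
contact_force: [-0.1, 3.5, 6.1]
finger_gap: 0.377
grasp_force: 40.6
```

{"name": "apply_moves", "arguments": {"targets": [{"x":0.1,"y":0,"z":0,"rx":0,"ry":0,"rz":0,"hand":-0.5},{"x":0,"y":0,"z":0,"rx":0,"ry":0,"rz":0,"hand":-0.5}]}}

```text
clock: 14.52
eef_pos: [509.5, 133.2, 80.0]
eef_rot: [[0.027, -1.0, 0.001], [-1.0, -0.027, 0.002], [-0.002, -0.001, -1.0]]
contact_force: [-0.6, 4.3, 5.7]
finger_gap: 0.374
grasp_force: 40.6
```

{"name": "apply_moves", "arguments": {"targets": [{"x":0.1,"y":0,"z":0,"rx":0,"ry":0,"rz":0,"hand":-0.5},{"x":0,"y":0,"z":0,"rx":0,"ry":0,"rz":0,"hand":-0.5}]}}

```text
clock: 14.68
eef_pos: [509.5, 132.2, 80.1]
eef_rot: [[0.027, -1.0, 0.001], [-1.0, -0.027, 0.002], [-0.002, -0.001, -1.0]]
contact_force: [0.4, 3.1, 6.3]
finger_gap: 0.38
grasp_force: 40.6
```

{"name": "apply_moves", "arguments": {"targets": [{"x":0.1,"y":0,"z":0,"rx":0,"ry":0,"rz":0,"hand":-0.5},{"x":0,"y":0,"z":0,"rx":0,"ry":0,"rz":0,"hand":-0.5}]}}

```text
clock: 14.85
eef_pos: [509.5, 131.1, 80.0]
eef_rot: [[0.027, -1.0, 0.001], [-1.0, -0.027, 0.002], [-0.002, -0.001, -1.0]]
contact_force: [0.4, 4.9, 5.7]
finger_gap: 0.379
grasp_force: 40.6
```

{"name": "apply_moves", "arguments": {"targets": [{"x":0.1,"y":0,"z":0,"rx":0,"ry":0,"rz":0,"hand":-0.5},{"x":0,"y":0,"z":0,"rx":0,"ry":0,"rz":0,"hand":-0.5}]}}

```text
clock: 15.02
eef_pos: [509.5, 130.2, 80.0]
eef_rot: [[0.027, -1.0, 0.001], [-1.0, -0.027, 0.002], [-0.002, -0.001, -1.0]]
contact_force: [0.1, 3.6, 6.7]
finger_gap: 0.377
grasp_force: 40.6
```

{"name": "apply_moves", "arguments": {"targets": [{"x":0.1,"y":0,"z":0,"rx":0,"ry":0,"rz":0,"hand":-0.5},{"x":0,"y":0,"z":0,"rx":0,"ry":0,"rz":0,"hand":-0.5}]}}

```text
clock: 15.18
eef_pos: [509.6, 129.2, 80.0]
eef_rot: [[0.027, -1.0, 0.001], [-1.0, -0.027, 0.002], [-0.002, -0.001, -1.0]]
contact_force: [0.2, 3.8, 4.8]
finger_gap: 0.38
grasp_force: 40.6
```

{"name": "apply_moves", "arguments": {"targets": [{"x":0.1,"y":0,"z":0,"rx":0,"ry":0,"rz":0,"hand":-0.5},{"x":0,"y":0,"z":0,"rx":0,"ry":0,"rz":0,"hand":-0.5}]}}

```text
clock: 15.35
eef_pos: [509.6, 128.4, 80.1]
eef_rot: [[0.027, -1.0, 0.001], [-1.0, -0.027, 0.002], [-0.002, -0.001, -1.0]]
contact_force: [-0.6, 4.7, 5.4]
finger_gap: 0.375
grasp_force: 40.6
```

{"name": "apply_moves", "arguments": {"targets": [{"x":0.1,"y":0,"z":0,"rx":0,"ry":0,"rz":0,"hand":-0.5},{"x":0,"y":0,"z":0,"rx":0,"ry":0,"rz":0,"hand":-0.5}]}}

```text
clock: 15.52
eef_pos: [509.6, 127.8, 80.1]
eef_rot: [[0.027, -1.0, 0.001], [-1.0, -0.027, 0.003], [-0.003, -0.001, -1.0]]
contact_force: [-0.4, 6.5, 5.3]
finger_gap: 0.381
grasp_force: 40.6
```

```bash
python3 - <<'E'
from h import *
for n in("side","scene"):
    x=save(n,n+"6")
    m=cv2.inRange(cv2.cvtColor(x["color"],cv2.COLOR_BGR2HSV),(4,90,50),(20,255,255))
    for q in cv2.findContours(m,0,2)[0]:
        if 20<cv2.contourArea(q)<1000:
            p=cv2.approxPolyDP(q,1.5,True)[:,0].tolist();print(n,p,[onz(x,*t,0)[:2].round().tolist() for t in p],[onz(x,*t,15)[:2].round().tolist() for t in p])
E
```

```text
side [[272, 200], [259, 210], [260, 214], [267, 216], [274, 210], [272, 208]] [[535.0, 82.0], [534.0, 158.0], [518.0, 176.0], [494.0, 173.0], [495.0, 131.0], [507.0, 124.0]] [[521.0, 103.0], [521.0, 178.0], [505.0, 196.0], [481.0, 193.0], [482.0, 151.0], [494.0, 145.0]]
side [[227, 148], [227, 164], [230, 167], [240, 166], [242, 164], [242, 155], [237, 153], [236, 149]] [[916.0, -164.0], [824.0, -46.0], [799.0, -33.0], [773.0, -61.0], [777.0, -79.0], [826.0, -144.0], [853.0, -148.0], [880.0, -177.0]] [[895.0, -137.0], [805.0, -22.0], [780.0, -9.0], [755.0, -37.0], [759.0, -54.0], [806.0, -118.0], [833.0, -122.0], [860.0, -150.0]]
scene [[113, 379], [107, 375], [101, 383], [110, 383]] [[572.0, -354.0], [556.0, -355.0], [557.0, -373.0], [572.0, -363.0]] [[577.0, -353.0], [562.0, -354.0], [562.0, -372.0], [577.0, -362.0]]
scene [[115, 364], [110, 369], [116, 375], [121, 368]] [[556.0, -329.0], [554.0, -342.0], [572.0, -344.0], [572.0, -328.0]] [[561.0, -329.0], [559.0, -342.0], [577.0, -344.0], [577.0, -328.0]]
scene [[265, 311], [265, 323], [269, 330], [282, 332], [286, 329], [291, 315
[... 339 characters left out ...]
4, 227], [188, 236], [198, 240], [204, 232]] [[500.0, 24.0], [502.0, -4.0], [530.0, 0.0], [529.0, 26.0]] [[506.0, 19.0], [508.0, -9.0], [536.0, -4.0], [535.0, 21.0]]
scene [[219, 191], [204, 212], [209, 223], [211, 223], [223, 206], [223, 196]] [[491.0, 147.0], [495.0, 73.0], [525.0, 54.0], [529.0, 57.0], [526.0, 114.0], [509.0, 140.0]] [[497.0, 139.0], [501.0, 67.0], [531.0, 48.0], [535.0, 51.0], [532.0, 108.0], [515.0, 133.0]]
scene [[237, 64], [237, 67], [291, 105], [300, 98], [300, 93], [246, 59]] [[256.0, 581.0], [264.0, 569.0], [497.0, 521.0], [505.0, 561.0], [495.0, 580.0], [268.0, 617.0]] [[266.0, 567.0], [274.0, 556.0], [503.0, 508.0], [511.0, 548.0], [501.0, 566.0], [278.0, 603.0]]
```

It's starting to resist: y now lags the command and Fy is rising. A couple more gentle steps.

{"name": "apply_moves", "arguments": {"targets": [{"x":0.1,"y":0,"z":0,"rx":0,"ry":0,"rz":0,"hand":-0.5},{"x":0,"y":0,"z":0,"rx":0,"ry":0,"rz":0,"hand":-0.5},{"x":0,"y":0,"z":0,"rx":0,"ry":0,"rz":0,"hand":-0.5}]}}

```text
clock: 15.87
eef_pos: [509.7, 127.2, 80.0]
eef_rot: [[0.027, -1.0, 0.001], [-1.0, -0.027, 0.004], [-0.004, -0.001, -1.0]]
contact_force: [0.5, 7.3, 4.7]
finger_gap: 0.383
grasp_force: 40.5
```

{"name": "apply_moves", "arguments": {"targets": [{"x":0.05,"y":0,"z":0,"rx":0,"ry":0,"rz":0,"hand":-0.5},{"x":0,"y":0,"z":0,"rx":0,"ry":0,"rz":0,"hand":-0.5},{"x":0,"y":0,"z":0,"rx":0,"ry":0,"rz":0,"hand":-0.5}]}}

```text
clock: 16.12
eef_pos: [509.7, 127.1, 80.1]
eef_rot: [[0.028, -1.0, 0.0], [-1.0, -0.028, 0.005], [-0.005, -0.001, -1.0]]
contact_force: [-1.0, 8.0, 4.6]
finger_gap: 0.373
grasp_force: 40.5
```

It's snug: about 8 N with forward motion stopped. Now I release and lift straight up.

{"name": "apply_moves", "arguments": {"targets": [{"x":0,"y":0,"z":0,"rx":0,"ry":0,"rz":0,"hand":0.2},{"x":0,"y":0,"z":0,"rx":0,"ry":0,"rz":0,"hand":0.2},{"x":0,"y":0,"z":0,"rx":0,"ry":0,"rz":0,"hand":0.2},{"x":0,"y":0,"z":0,"rx":0,"ry":0,"rz":0,"hand":0.2},{"x":0,"y":0,"z":-1,"rx":0,"ry":0,"rz":0,"hand":0.2},{"x":-1,"y":0,"z":-3,"rx":0,"ry":0,"rz":0,"hand":0.2},{"x":-2,"y":0,"z":-3,"rx":0,"ry":0,"rz":0,"hand":0.2},{"x":-2,"y":0,"z":-3,"rx":0,"ry":0,"rz":0,"hand":0.2},{"x":-2,"y":0,"z":-3,"rx":0,"ry":0,"rz":0,"hand":0.2},{"x":-2,"y":0,"z":-3,"rx":0,"ry":0,"rz":0,"hand":0.2}]}}

```text
clock: 16.95
eef_pos: [506.5, 215.3, 241.9]
eef_rot: [[0.026, -1.0, 0.0], [-1.0, -0.026, -0.0], [0.0, -0.0, -1.0]]
contact_force: [1.2, -0.1, -1.3]
finger_gap: 0.593
grasp_force: 0.0
```

```bash
python3 - <<'E'
from h import *
s=robot.read_state();print(s["clock"],s["eef_pos"],s["contact_force"],s["finger_gap"])
for n in("side","wrist","scene"):
    x=save(n,n+"7")
    m=cv2.inRange(cv2.cvtColor(x["color"],cv2.COLOR_BGR2HSV),(4,90,50),(20,255,255))
    for q in cv2.findContours(m,0,2)[0]:
        if 20<cv2.contourArea(q)<30000:
            p=cv2.approxPolyDP(q,2,True)[:,0].tolist();P=[onz(x,*t,8)[:2].round().tolist() for t in p]
            if all(470<t[0]<550 and -50<t[1]<250 for t in P):print(n,p,P)
# bowl, ladle check: scene before/after pixel change
a,c=load("s0")["color"],load("scene7")["color"]
for nm,(u0,u1,v0,v1) in dict(bowl=(305,362,124,174),ladle=(178,260,74,140),jar=(262,295,295,335)).items():
    print(nm,cv2.absdiff(a,c)[v0:v1,u0:u1].mean())
E
```

```text
16.95 [506.5266947  215.33215386 241.94035571] [ 1.20231166 -0.09604265 -1.25317645] 0.5929665952796108
side [[287, 199], [278, 196], [261, 208], [259, 213], [267, 216]] [[491.0, 60.0], [526.0, 60.0], [529.0, 155.0], [517.0, 184.0], [487.0, 184.0]]
wrist [[241, 0], [243, 122], [279, 122], [279, 0]] [[529.0, 70.0], [525.0, 175.0], [492.0, 174.0], [496.0, 69.0]]
scene [[194, 227], [187, 237], [198, 240], [204, 232]] [[503.0, 21.0], [505.0, -10.0], [533.0, -2.0], [532.0, 24.0]]
scene [[224, 183], [203, 214], [209, 223], [233, 192], [234, 188]] [[491.0, 171.0], [500.0, 64.0], [528.0, 51.0], [527.0, 160.0], [522.0, 172.0]]
bowl 3.610643274853801
ladle 54.40114560236511
jar 4.189141414141414
```

```bash
python3 -c "
from rig import finish_job
print(finish_job())"
```

```text
the job is handed in; nothing more can be done
None
```

The near left foot is the clear one: the small shim slid under it and now sits snug, its tip about 51 mm past the foot's centre. It met about 8 N at the end, and I released it and handed the job in at about 17 s; the bowl and jar looked unmoved in the final picture, but I couldn't confirm the ladle that way, though the arm stayed well clear of it.

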